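# Stop the pump and open its valve chamber

## Task

Make the pump safe and open its valve chamber: on the pump controller press the square manual key, then the mushroom-headed stop key, then the narrow bar-shaped buzzer-mute key, one at a time, each fully in for a moment and let right out again before the next, without pressing the round start key. Only then flip up the ring pull that lies in the recess of the chamber's cover and lift the cover until it stands open by at least 70 degrees on its stiff hinge. Let go of it, and leave the tiffin carrier, the scrubbing brush and the tumbler where they stand.

Things in the scene. Friction and masses are not known exactly. Their poses are not given: they have to be found in the camera images.
- controller: Pump controller: grey sloping desk enclosure on the slab, right or left of the valve chamber, 170 mm deep (x), 262 wide (y); face 55 mm high in front, 100 at the back. Origin: centre of its underside; x points from the operator up the slope, y left along the keys. Four black keys of different shapes stand in a row along y, 56 mm apart, in an order that varies.
- manual_top (a point): Manual key: square black cap, 30 x 30 mm, its top 20 mm above the face. The face slopes 15 degrees, so each key's axis leans 15 degrees from vertical towards the controller's -x (the operator). Point: centre of the key's top; it moves with the key. Its axes are those of the controller (z up, not tilted).
- stop_top (a point): Stop key: black mushroom head 40 mm across, slightly domed, on a thinner stem, its top 26 mm above the face. Slope, point and axes as for the manual key.
- mute_top (a point): Buzzer-mute key: narrow black bar, 12 mm wide (along the row, y) and 34 mm long (up the slope), its top 20 mm above the face. Slope, point and axes as for the manual key.
- start_top (a point): Start key, NOT to be pressed: plain round black cap 22 mm across, its top 20 mm above the face. Slope, point and axes as for the manual key.
- key_manual (a joint): Manual key's travel along its axis: 0 out, 0.006 m fully in. Its spring starts to give at about 1.5 N, is fully in at about 5 N, and pushes the key out again by itself.
- key_stop (a joint): Stop key's travel along its axis: 0 out, 0.006 m fully in. Its spring starts to give at about 1.5 N, is fully in at about 5 N, and pushes the key out again by itself.
- key_mute (a joint): Mute key's travel along its axis: 0 out, 0.006 m fully in. Its spring starts to give at about 1.5 N, is fully in at about 5 N, and pushes the key out again by itself.
- key_start (a joint): Start key's travel along its axis: 0 out, 0.006 m fully in. Its spring starts to give at about 1.5 N, is fully in at about 5 N, and pushes the key out again by itself.
- kerb: Valve chamber: a fixed cement kerb 310 mm (x) by 300 mm (y) and 85 mm high on the slab, its opening closed by an aluminium cover flush with the kerb's top. Origin: centre of its underside. The cover's hinge lies along y near the kerb's +x edge, the recess with the ring pull near its -x edge.
- cover_hinge (a point): Middle of the cover's hinge axis, 118 mm in +x from the kerb's centre, at the height of the cover's top face (85 mm). Its axes turn with the cover; shut, they are the kerb's axes (z up).
- cover_edge (a point): Middle of the cover's free edge, at its top face, 236 mm from the hinge axis. The cover is 236 x 220 mm, 5 mm thick and weighs about 0.5 kg. Its recess is 110 mm long (106 to 216 mm from the hinge), 96 mm wide (y) and 36 mm deep.
- cover (a joint): Opening angle of the cover: 0 shut and flush, 1.57 upright, 1.75 at its stop. The hinge is stiff and holds the cover wherever it is left; lifting it at the ring takes about 8 to 10 N.
- ring_pivot (a point): Middle of the ring pull's pivot axis (along y): 206 mm from the cover's hinge axis, 8 mm below the cover's top face. Below the ring the recess is open to its 36 mm deep floor.
- ring_bar (a point): Ring pull: D-shaped ring of 9 mm round steel bar, 81 mm wide, lying in the recess. Point: middle of its straight outer bar (44 mm, along y), which lies 55 mm from the pivot towards the cover's hinge, 8 mm below the cover's top. Free: 28 mm below it, 38 mm beyond it, 46 mm inside the ring. It can be pinched from above, fingers about 30 mm open. x axis: pivot to bar.
- ring (a joint): Angle of the ring pull from the cover: 0 flat in the recess, 1.57 straight up from the cover (stop at 1.62); it may start up to 0.2. A slight friction (about 1 N at the bar) keeps it where it is left.
- tiffin_carrier: Stainless steel tiffin carrier of three tins with clip-on lid and wire handle, 130 mm across and 240 mm high, loose on the slab; leave it. Origin: centre of its underside.
- scrub_brush: Blue plastic scrubbing brush, 55 x 150 x 74 mm, loose on the slab; leave it. Origin: centre of its underside.
- tumbler: Steel tumbler, 76 mm across and 105 mm high, loose on the slab; leave it. Origin: centre of its underside.
Things that resemble listed ones, but are neither listed nor needed, are in the scene too. Several things look just like the tumbler: the one meant starts farthest from the robot's base. What is meant by the scrub_brush is not red, and is the larger of those in its own colour.

How it is judged:
On the way, in this order (a step that is already met when the one before it is completed fails the run):
1. the square manual key is fully in, the other keys out (value of joint key_manual above 0.0048 m and value of joint each of key_start, key_stop, key_mute below 0.0015 m), for 0.1 s.
2. all keys are out again (value of joint each of key_manual, key_start, key_stop, key_mute below 0.0012 m), for 0.1 s.
3. the mushroom stop key is fully in, the other keys out (value of joint key_stop above 0.0048 m and value of joint each of key_manual, key_start, key_mute below 0.0015 m), for 0.1 s.
4. all keys are out again (all of step 2), for 0.1 s.
5. the bar-shaped mute key is fully in, the other keys out (value of joint key_mute above 0.0048 m and value of joint each of key_manual, key_start, key_stop below 0.0015 m), for 0.1 s.
6. all keys are out again (all of step 4), for 0.1 s.
7. the ring pull is flipped up out of its recess (over 57 degrees) (value of joint ring above 1 rad), for 0.1 s.
8. the cover stands open by at least 70 degrees (less 1 degree for play) (value of joint cover above 1.2 rad), for 0.2 s.
At the end, for the whole second after the job is handed in: The cover stands at rest, let go, open by 70 degrees (1.2 rad) or more; all four keys are out (within 1.2 mm); the tiffin carrier, the brush and the tumbler stand upright within 30 mm of where they were (all of step 6 and value of joint cover above 1.2 rad and velocity of joint cover between -0.05 and 0.05 rad/s and distance of each of tiffin_carrier, scrub_brush, tumbler from where it was at the start of the episode below 0.03 m and angle between each of tiffin_carrier, scrub_brush, tumbler's own z axis and vertical below 0.15 rad); the robot touches nothing.
It fails at once if the round start key is pressed in (over 3 mm) (value of joint key_start above 0.003 m).
It fails at once if two keys are pressed in together (both over 3 mm) (value of joint each of key_manual, key_start above 0.003 m or value of joint each of key_manual, key_stop above 0.003 m or value of joint each of key_manual, key_mute above 0.003 m or value of joint each of key_start, key_stop above 0.003 m or value of joint each of key_start, key_mute above 0.003 m or value of joint each of key_stop, key_mute above 0.003 m).
It fails at once if the tiffin carrier, the brush or the tumbler is moved by over 30 mm or tipped (distance of any of tiffin_carrier, scrub_brush, tumbler from where it was at the start of the episode above 0.03 m or angle between any of tiffin_carrier, scrub_brush, tumbler's own z axis and vertical above 0.3 rad).
It also fails if it takes over 67 s, if anything falls off the work surface, if the arm or the gripper's body presses on something with over 40 N, if the wrist force passes 120 N, or if a joint passes its speed limit or range.

## Robot

A 7-joint arm with a two-finger parallel gripper is mounted at the origin on the work surface. World frame = base frame: x ahead of the robot, y to its left, z up, the work surface at z = 0. Lengths are in m, angles in rad, forces in N, time in s.
With the tool pointing down it reaches from about 0.4 to 0.925 m from the base axis. Payload 4.1 kg.
Tool frame: the origin (TCP) lies between the finger pads; the fingertips stand 14 mm ahead of it and the grasp point (between the pads) lies 5 mm behind it; z points along the fingers, y is the direction in which the jaws open and shut (so a half turn about z gives the same grasp; the last joint's range is limited). The gripper opens to 85 mm and grips with 20 to 120 N. Pads are 22 mm wide; open, the fingers measure 114 mm over their backs; the gripper's body (76 mm by 85 mm) begins 54 mm behind the grasp point. The pads swing forward as they close: fully open they stand 13 mm farther back than shut.
Start: joints at [1.148, 0.398, 0.045, 1.537, -0.019, 1.207, -0.051], TCP at [0.207, -0.616, 0.245] pointing down, gripper open.
Joint ranges: [-2.82, 2.82], [-0.49, 2.23], [-1.37, 1.46], [0, 2.46], [-1.36, 4.5], [0.23, 2], [-2.94, 2.94]. Speed limits (rad/s): [2.57, 2.57, 3.14, 3.14, 3.14, 3.14, 3.14].

## Interface

Orientations are given as a unit quaternion [w, x, y, z].
In Python, from cell import state, read_camera, job_done, trace, mark_of gives the robot as it stands.
- The arm moves only by the shell command python3 -m crank 'ROWS' [OPENING] [FORCE]. ROWS is JSON, a list of rows, each an object with "offset": the shift along the world's x, y, z in mm, a list of three; "angular": the turn, a rotation vector about the world's x, y, z in rad, a list of three. In form: [{"offset": [x, y, z], "angular": [wx, wy, wz]}, ...]. A call has 1 to 20 rows; each row is the pose to reach, as a shift and turn from the pose commanded when the call began; what a row does not reach only later rows make up. A row lasts 1/12 s, in which the tool goes at most 41.7 mm and 7.16 degrees, less where a joint would pass 70% of its speed; a pose out of reach is approached as far as the arm can. A call with a gripper value outside its range is refused whole. OPENING is the closure in counts, from 0 (fully open) to 255 (shut), set as the call begins (- or left out, the last holds). The fingers move at their own pace and stop on an object; FORCE is the grip in N (left out, the last holds). Time passes only in rows, so rows that repeat a pose let the fingers close. It gives the time, the measured TCP pose, the force and the opening at its end, in the units of the state.
- state(): the state, without advancing time (a new reading comes with each control period).
- read_camera(name): name is "scene" or "side" or "wrist"; returns a dict with "frame" (420x560x3 uint8, red, green, blue), "depth" (420x560 float32, m along the optical axis (not along the pixel's ray), 0 where there is no reading), "fovy" (degrees; the focal length in pixels is half the picture's height over the tangent of half this angle, whatever the lens; pixels are square), "cx", "cy" (the principal point, pixels), "xyz" and "orientation" of the camera in the world; the wrist camera has in their place "hand_eye" (4x4, takes a point from camera to tool coordinates, whose origin is the TCP and whose axes are the flange's). Camera axes: x right, y up, looking along -z (the intrinsics and any distortion apply to the point x, -y, -z); pixel columns grow to the right and rows downward; lengths in m; the calibration is good to about 2 mm. A picture is of the moment at which its call begins: read the wrist's pose just before it.
- job_done(): hands the job in, once; it reports no verdict.
Trained networks look in a picture, given as the dict that the camera call returned (one of the last four; its "shot" number tells which), for a name from the list of things; names that differ only in an ending like _2 or _b are one class to them, and where a whole thing is asked for, a point or a joint stands for the part that bears it (a point fixed in the world has none). Each returns a list of dicts, best first, with "score" (0 to 1); they miss things now and then, are a little off and sometimes report something else, mostly with a low value. They report only what shows in the picture. A call takes as long as a camera call. They do not tell look-alikes from the thing itself.
- trace(picture, name): "mask" (420x560 bool, what is visible of it) and "location" ([column, row] as shares, 0 to 1, of the picture: columns of its width, rows of its height, amid what is visible of it).
- mark_of(picture, name): "location" ([column, row] as shares, 0 to 1, of the picture: columns of its width, rows of its height: a listed point, or the origin of a listed thing).
The state is a dict: "time": time; "joint_pos": joint angles; "qvel": joint speeds; "effort": joint torques, N m; "position": TCP position; "tool_rot": TCP orientation; "force": force on the tool from outside, world axes, zero at the start; "ft_torque": the same for the moment, N m; "opening": opening from 0.0 (shut) to 1.0 (fully open).
Only numpy, scipy, OpenCV 4.12 (cv2) and the standard library are available. Lean on these libraries where they do the work, as an engineer would, in place of code of your own. Each camera call takes 0.05 s, during which the arm holds its last target. There are 200 camera calls.

## Working session

There is one attempt and no reset: what is moved stays moved. The work goes in short steps, Python scripts to look and compute and a shell command to move; the robot and the scene stay as the last step left them, time stands still between calls to the robot, and variables do not carry over. Pictures are saved under pics/ and viewed, about 8 in all and at most 12, crops included, and the job is handed in when it is done.

```bash
ls; mkdir -p pics; cat > h.py <<'E'
import numpy as np, cv2
from scipy.spatial.transform import Rotation as R
from cell import state, read_camera, job_done, trace, mark_of
def q2R(q): return R.from_quat([q[1],q[2],q[3],q[0]]).as_matrix()
def pose(p, st=None):
    if 'hand_eye' in p:
        T=np.eye(4); T[:3,:3]=q2R(st['tool_rot']); T[:3,3]=st['position']
        return T@np.array(p['hand_eye'])
    T=np.eye(4); T[:3,:3]=q2R(p['orientation']); T[:3,3]=p['xyz']; return T
def foc(p): return p['frame'].shape[0]/2/np.tan(np.radians(p['fovy'])/2)
def ray(p,u,v,st=None):
    f=foc(p); T=pose(p,st); d=np.array([(u-p['cx'])/f,-(v-p['cy'])/f,-1.]); return T[:3,3],T[:3,:3]@d
def at_z(p,u,v,z,st=None):
    o,d=ray(p,u,v,st); return o+d*(z-o[2])/d[2]
def at_d(p,u,v,st=None):
    o,d=ray(p,u,v,st); return o+d*p['depth'][int(v),int(u)]
def proj(p,X,st=None):
    T=pose(p,st); c=T[:3,:3].T@(np.array(X)-T[:3,3]); f=foc(p); return p['cx']+f*c[0]/-c[2], p['cy']-f*c[1]/-c[2]
def cloud(p,st=None):
    h,w=p['depth'].shape; v,u=np.mgrid[:h,:w]; f=foc(p); T=pose(p,st)
    d=np.stack([(u-p['cx'])/f,-(v-p['cy'])/f,-np.ones((h,w))],-1)
    return T[:3,3]+(d*p['depth'][...,None])@T[:3,:3].T
def save(p,n,box=None,s=1):
    im=p['frame'][...,::-1]
    if box: a,b,c,d=box; im=im[b:d,a:c]
    cv2.imwrite(f'pics/{n}.png',cv2.resize(im,None,fx=s,fy=s,interpolation=cv2.INTER_CUBIC))
E
python3 - <<'E'
from h import *
s=state(); print(s); 
for n in ['scene','side']:
    p=read_camera(n); save(p,n+'0'); print(n,p['xyz'],p['fovy'],[k for k in p if k not in('frame','depth')],{k:p[k] for k in p if 'dist' in k or 'lens' in k})
    for m in ['controller','manual_top','stop_top','mute_top','start_top','kerb','cover_hinge','cover_edge','ring_pivot','ring_bar','tiffin_carrier','scrub_brush','tumbler']:
        for r in mark_of(p,m)[:4]:
            u,v=r['location'][0]*560,r['location'][1]*420
            print(m,round(r['score'],2),round(u),round(v),at_d(p,min(u,559),min(v,419)).round(3))
E
```

```text
pics
{'time': 0.0, 'joint_pos': array([ 1.14800183,  0.39923452,  0.04502494,  1.53791141, -0.01870363,
        1.20688828, -0.05069716]), 'qvel': array([ 0.00019658,  0.00016503, -0.00143389, -0.00131765,  0.00050096,
       -0.00059912,  0.0008137 ]), 'effort': array([-3.66756340e-04, -4.75132084e+01,  1.36462949e+00, -2.54221255e+01,
        1.15290398e-02,  9.39771387e-03,  1.94019254e-07]), 'position': array([ 0.20663805, -0.61562563,  0.24422181]), 'tool_rot': array([-9.83855678e-04,  9.86912958e-01,  1.61250714e-01, -2.28595040e-04]), 'force': array([ 0.18059875, -0.14810884, -0.27651493]), 'ft_torque': array([ 0.00690011, -0.01860042, -0.006685  ]), 'opening': 0.9968780025319137}
scene [ 1.21186675 -0.64451559  1.38397042] 44.28735024689454 ['fovy', 'cx', 'cy', 'xyz', 'orientation', 'shot'] {}
controller 0.83 233 268 [ 0.581 -0.223  0.089]
manual_top 0.57 244 235 [ 0.52  -0.125  0.091]
stop_top 0.48 214 257 [ 0.522 -0.243  0.102]
stop_top 0.4 318 168 [0.481 0.236 0.082]
mute_top 0.49 201 271 [ 0.531 -0.298  0.094]
start_top 0.63 230 249 [ 0.529 -0.187  0.092]
kerb 0.86 323 18
[... 896 characters left out ...]
4]
start_top 0.64 288 269 [0.439 0.195 0.046]
start_top 0.58 314 185 [ 0.533 -0.221  0.076]
kerb 0.69 257 286 [0.455 0.327 0.082]
cover_hinge 0.66 213 250 [0.627 0.239 0.083]
cover_edge 0.88 300 271 [0.388 0.233 0.081]
ring_pivot 0.52 285 267 [0.451 0.185 0.043]
ring_bar 0.77 266 261 [0.504 0.186 0.048]
ring_bar 0.18 302 269 [0.386 0.228 0.084]
tiffin_carrier 0.85 213 215 [0.765 0.028 0.044]
scrub_brush 0.69 346 179 [ 0.496 -0.436  0.01 ]
scrub_brush 0.6 314 170 [ 0.571 -0.315  0.081]
scrub_brush 0.59 391 181 [ 0.335 -0.449  0.022]
tumbler 0.9 257 367 [0.365 0.503 0.035]
tumbler 0.75 200 349 [0.503 0.5   0.027]
tumbler 0.65 336 366 [0.221 0.446 0.042]
tumbler 0.37 212 219 [0.77  0.027 0.029]
```

View pics/scene0.png

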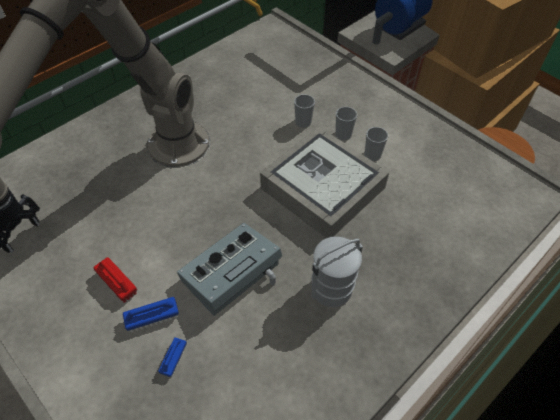

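```bash
python3 - <<'E'
import cv2
a=cv2.imread('pics/scene0.png'); b=cv2.imread('pics/side0.png')
c=cv2.resize(a[215:305,175:295],(400,300),interpolation=3)
d=cv2.resize(a[135:225,265:385],(400,300),interpolation=3)
e=cv2.resize(b[155:275,170:330],(400,300),interpolation=3)
f=cv2.resize(b[230:350,170:330],(400,300),interpolation=3)
cv2.imwrite('pics/crop0.png',cv2.vconcat([cv2.hconcat([c,d]),cv2.hconcat([e,f])]))
E
```

```text
(no output)
```

View pics/crop0.png

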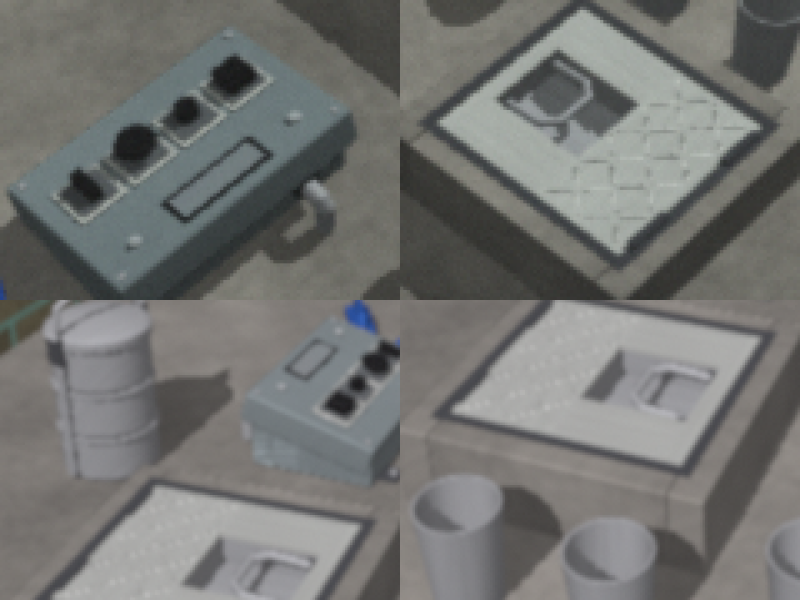

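The scene picture shows the controller at about (233,268). Its keys, from −y to +y, are the bar (mute) at (201,271), mushroom (stop) at (214,257), round (start) at (230,249) and square (manual) at (244,235). The kerb is at (323,187), with the ring in its recess at (313,163). Possible mix-ups:
- **Keys:** square against round. I chose the square at the +y end.
- **Tumblers:** three look-alikes at (301,122), (346,134) and (371,153). The farthest from the base is (371,153).
- **Brushes:** red at (115,286), large blue at (150,315), which is the one meant, and small blue at (173,357).

I only need to stay clear of the tumblers and brushes. Next I'll move above the controller for a close look.

```bash
python3 -m crank '[{"offset":[20,30,60],"angular":[0,0,0]},{"offset":[45,60,100],"angular":[0,0,-0.05]},{"offset":[65,95,110],"angular":[0,0,-0.1]},{"offset":[85,130,110],"angular":[0,0,-0.15]},{"offset":[105,165,110],"angular":[0,0,-0.2]},{"offset":[125,200,110],"angular":[0,0,-0.26]},{"offset":[145,235,110],"angular":[0,0,-0.26]},{"offset":[165,270,110],"angular":[0,0,-0.26]},{"offset":[185,305,110],"angular":[0,0,-0.26]},{"offset":[205,340,110],"angular":[0,0,-0.26]},{"offset":[225,375,110],"angular":[0,0,-0.26]},{"offset":[245,405,110],"angular":[0,0,-0.26]},{"offset":[245,405,110],"angular":[0,0,-0.26]},{"offset":[245,405,110],"angular":[0,0,-0.26]}]' 255 40
cat > look.py <<'E'
from h import *
import sys
def look(name, marks, cam='wrist'):
    s=state(); p=read_camera(cam); save(p,name); out={}
    print(s['position'].round(4), R.from_matrix(q2R(s['tool_rot'])).as_matrix().round(3).tolist(), s['force'].round(1), s['opening'])
    for m in marks:
        for r in mark_of(p,m)[:2]:
            u,v=r['location'][0]*560,r['location'][1]*420
            if r['score']<.3: continue
            print(m,round(r['score'],2),round(u),round(v),at_d(p,min(u,559),min(v,419),s).round(4))
    return s,p
E
python3 - <<'E'
from look import *
s,p=look('w1',['manual_top','stop_top','mute_top','start_top','controller'])
print(np.array(p['hand_eye']).round(3))
np.savez('w1.npz',cl=cloud(p,s))
E
```

```text
time: 2.57
position: [0.4546, -0.2055, 0.3557]
tool_rot: [-0.001, 0.999, 0.037, 0.001]
force: [0.2, 0.4, 0.1]
opening: 0.002
[ 0.4546 -0.2055  0.3557] [[0.997, 0.074, 0.002], [0.074, -0.997, 0.002], [0.002, -0.002, -1.0]] [0.2 0.4 0.1] 0.0018231784262733033
manual_top 0.96 220 125 [ 0.5215 -0.1285  0.0916]
stop_top 0.82 307 135 [ 0.5175 -0.2389  0.0984]
mute_top 0.7 351 133 [ 0.5242 -0.2951  0.0929]
start_top 0.71 268 130 [ 0.5196 -0.189   0.0919]
controller 0.96 288 115 [ 0.5412 -0.2139  0.0761]
[[-0.     0.965  0.261  0.066]
 [ 1.     0.001 -0.002  0.002]
 [-0.002  0.261 -0.965 -0.129]
 [ 0.     0.     0.     1.   ]]
```

View pics/w1.png

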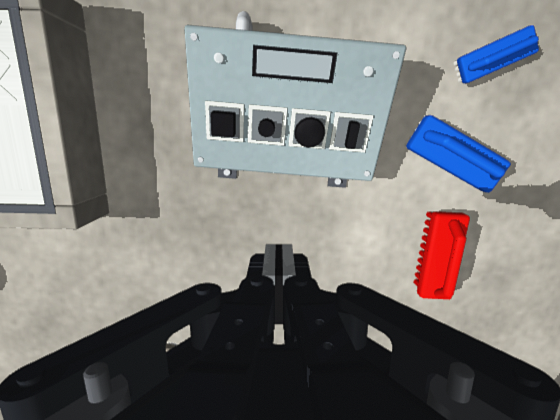

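The wrist picture shows the square key at (222,123), round at (267,127), mushroom at (309,132) and bar at (352,134), which agrees with the networks. I'll fit the tops from the depth cloud.

```bash
python3 - <<'E'
from h import *
cl=np.load('w1.npz')['cl']; im=cv2.imread('pics/w1.png')
reg=cl[65:165,195:395].reshape(-1,3); g=im[65:165,195:395].reshape(-1,3).astype(int)
ok=np.isfinite(reg).all(1)&(reg[:,2]>.05)
dark=g.max(1)<70
face=reg[ok&~dark]; 
for _ in range(4):
    A=np.c_[face[:,:2],np.ones(len(face))]; c=np.linalg.lstsq(A,face[:,2],rcond=None)[0]; face=face[abs(A@c-face[:,2])<.004]
print('slope',c, np.degrees(np.arctan(np.hypot(c[0],c[1]))),'yaw',np.degrees(np.arctan2(c[1],c[0])))
h=cl[...,2]-(cl[...,0]*c[0]+cl[...,1]*c[1]+c[2])
n=np.array([-c[0],-c[1],1]); n/=np.linalg.norm(n); print('n',n)
h*=n[2]
P=[]
for name,u,v,H in [('man',222,123,.02),('start',267,127,.02),('stop',309,132,.026),('mute',352,134,.02)]:
    a=(slice(v-20,v+20),slice(u-20,u+20)); m=(h[a]>H-.006)&(h[a]<H+.006)
    q=cl[a][m]; print(name,m.sum(),q.mean(0).round(4),'mid',((q.min(0)+q.max(0))/2).round(4),'h',np.median(h[a][m]).round(4),'ext',np.ptp(q,0).round(3))
    P.append(q.mean(0))
P=np.array(P); d=P[0]-P[3]; print('row yaw',np.degrees(np.arctan2(-d[0],d[1])),np.linalg.norm(d))
E
```

```text
slope [ 0.24364646 -0.00300607 -0.05438642] 13.694120108277655 yaw -0.7068708166814868
n [-0.23672042  0.00292062  0.97157342]
man 569 [ 0.5229 -0.131   0.0919] mid [ 0.5227 -0.1307  0.091 ] h 0.018 ext [0.03  0.03  0.011]
start 228 [ 0.5222 -0.1865  0.092 ] mid [ 0.522  -0.1866  0.0919] h 0.018 ext [0.02  0.021 0.008]
stop 645 [ 0.5211 -0.242   0.097 ] mid [ 0.5209 -0.2425  0.0959] h 0.0232 ext [0.035 0.037 0.012]
mute 260 [ 0.5216 -0.2977  0.092 ] mid [ 0.5213 -0.2982  0.0919] h 0.0181 ext [0.033 0.012 0.012]
row yaw -0.44492842998743287 0.16668548478469503
```

```bash
python3 -m crank '[{"offset":[10,15,-35],"angular":[0,-0.05,-0.02]},{"offset":[20,30,-70],"angular":[0,-0.1,-0.04]},{"offset":[30,45,-105],"angular":[0,-0.15,-0.06]},{"offset":[40,55,-140],"angular":[0,-0.2,-0.07]},{"offset":[50,65,-170],"angular":[0,-0.262,-0.08]},{"offset":[54,73,-195],"angular":[0,-0.262,-0.08]},{"offset":[54,73,-205],"angular":[0,-0.262,-0.08]},{"offset":[54,73,-205],"angular":[0,-0.262,-0.08]},{"offset":[54,73,-205],"angular":[0,-0.262,-0.08]}]'; python3 - <<'E'
from h import *
s=state();print(s['position'].round(4),q2R(s['tool_rot']).round(3).tolist(),s['qvel'].round(3))
E
```

```text
time: 3.62
position: [0.5063, -0.1397, 0.1511]
tool_rot: [0.005, 0.991, -0.009, 0.131]
force: [1.0, 0.1, 0.4]
opening: 0.002
[ 0.5063 -0.1397  0.1511] [[0.966, -0.019, 0.259], [-0.017, -1.0, -0.011], [0.26, 0.007, -0.966]] [ 0.004 -0.021 -0.001 -0.032 -0.002 -0.003 -0.004]
```

```bash
python3 -m crank '[{"offset":[3,8,-10],"angular":[0,0,0]},{"offset":[7,8,-25],"angular":[0,0,0]},{"offset":[10.5,8,-39],"angular":[0,0,0]},{"offset":[10.5,8,-39],"angular":[0,0,0]},{"offset":[10.5,8,-39],"angular":[0,0,0]}]'; python3 -m crank '[{"offset":[1,0,-4],"angular":[0,0,0]},{"offset":[1,0,-4],"angular":[0,0,0]},{"offset":[1,0,-4],"angular":[0,0,0]}]';python3 -m crank '[{"offset":[1,0,-4],"angular":[0,0,0]},{"offset":[1,0,-4],"angular":[0,0,0]}]'
```

```text
time: 4.03
position: [0.5174, -0.1314, 0.1127]
tool_rot: [0.005, 0.991, -0.009, 0.131]
force: [-0.3, 0.7, 0.4]
opening: -0.003
time: 4.28
position: [0.5178, -0.1307, 0.1083]
tool_rot: [0.005, 0.991, -0.008, 0.131]
force: [0.5, -0.5, 0.1]
opening: -0.005
time: 4.45
position: [0.5192, -0.1306, 0.1039]
tool_rot: [0.005, 0.991, -0.008, 0.132]
force: [0.1, -0.7, 3.9]
opening: -0.005
```

```bash
python3 -m crank '[{"offset":[0.5,0,-2],"angular":[0,0,0]},{"offset":[0.5,0,-2],"angular":[0,0,0]}]'; python3 -m crank '[{"offset":[0.5,0,-2],"angular":[0,0,0]},{"offset":[0.5,0,-2],"angular":[0,0,0]},{"offset":[0.5,0,-2],"angular":[0,0,0]}]'
```

```text
time: 4.62
position: [0.5198, -0.1306, 0.1019]
tool_rot: [0.005, 0.991, -0.008, 0.131]
force: [1.2, -0.8, 4.1]
opening: 0.003
time: 4.87
position: [0.5203, -0.1306, 0.1002]
tool_rot: [0.005, 0.991, -0.008, 0.131]
force: [-1.0, -0.8, 6.7]
opening: 0.003
```

```bash
python3 -m crank '[{"offset":[0.5,0,-2],"angular":[0,0,0]},{"offset":[0.5,0,-2],"angular":[0,0,0]},{"offset":[0.5,0,-2],"angular":[0,0,0]}]';python3 -m crank '[{"offset":[0.2,0,-1],"angular":[0,0,0]},{"offset":[0.2,0,-1],"angular":[0,0,0]},{"offset":[0.2,0,-1],"angular":[0,0,0]}]'
```

```text
time: 5.12
position: [0.5205, -0.1307, 0.0998]
tool_rot: [0.005, 0.991, -0.008, 0.131]
force: [-10.1, 0.9, 24.7]
opening: -0.0
time: 5.37
position: [0.5205, -0.1307, 0.0996]
tool_rot: [0.005, 0.991, -0.008, 0.131]
force: [-14.0, 2.1, 32.9]
opening: 0.002
```

```bash
python3 -m crank '[{"offset":[-5,0,20],"angular":[0,0,0]},{"offset":[-11,0,42],"angular":[0,0,0]},{"offset":[-11,0,42],"angular":[0,0,0]},{"offset":[-11,-37,42],"angular":[0,0,0]},{"offset":[-11,-74,42],"angular":[0,0,0]},{"offset":[-11,-111.5,42],"angular":[0,0,0]},{"offset":[-11,-111.5,42],"angular":[0,0,0]},{"offset":[-8,-111.5,30],"angular":[0,0,0]},{"offset":[-4.5,-111.5,17],"angular":[0,0,0]},{"offset":[-4.5,-111.5,17],"angular":[0,0,0]},{"offset":[-4.5,-111.5,17],"angular":[0,0,0]}]';python3 -m crank '[{"offset":[1,0,-4],"angular":[0,0,0]},{"offset":[1.7,0,-7],"angular":[0,0,0]},{"offset":[1.7,0,-7],"angular":[0,0,0]},{"offset":[1.7,0,-7],"angular":[0,0,0]}]'
```

```text
time: 6.28
position: [0.5144, -0.241, 0.1119]
tool_rot: [0.003, 0.992, -0.008, 0.129]
force: [0.8, 0.3, 0.3]
opening: 0.001
time: 6.62
position: [0.5171, -0.2415, 0.1066]
tool_rot: [0.004, 0.991, -0.008, 0.13]
force: [-2.9, 1.5, 4.1]
opening: -0.007
```

```bash
python3 -m crank '[{"offset":[0.5,0,-2],"angular":[0,0,0]},{"offset":[0.5,0,-2],"angular":[0,0,0]},{"offset":[0.5,0,-2],"angular":[0,0,0]}]';python3 -m crank '[{"offset":[0.4,0,-1.5],"angular":[0,0,0]},{"offset":[0.4,0,-1.5],"angular":[0,0,0]},{"offset":[0.4,0,-1.5],"angular":[0,0,0]}]'
```

```text
time: 6.87
position: [0.5175, -0.2415, 0.1057]
tool_rot: [0.004, 0.991, -0.008, 0.13]
force: [-7.6, 2.7, 14.3]
opening: -0.0
time: 7.12
position: [0.5176, -0.2415, 0.1055]
tool_rot: [0.004, 0.991, -0.008, 0.13]
force: [-13.2, 4.6, 25.6]
opening: -0.007
```

```bash
python3 -m crank '[{"offset":[-5,0,20],"angular":[0,0,0]},{"offset":[-7,0,27],"angular":[0,0,0]},{"offset":[-7,0,27],"angular":[0,0,0]},{"offset":[-7,-28,27],"angular":[0,0,0]},{"offset":[-7,-56,27],"angular":[0,0,0]},{"offset":[-7,-56,27],"angular":[0,0,0]},{"offset":[-3,-56,13],"angular":[0,0,0]},{"offset":[-1,-56,5],"angular":[0,0,0]},{"offset":[-1,-56,5],"angular":[0,0,0]},{"offset":[-1,-56,5],"angular":[0,0,0]}]';python3 -m crank '[{"offset":[1,0,-4],"angular":[0,0,0]},{"offset":[1.9,0,-7],"angular":[0,0,0]},{"offset":[2.5,0,-9],"angular":[0,0,0]},{"offset":[2.5,0,-9],"angular":[0,0,0]},{"offset":[2.5,0,-9],"angular":[0,0,0]}]'
```

```text
time: 7.95
position: [0.5166, -0.2969, 0.1066]
tool_rot: [0.003, 0.992, -0.008, 0.13]
force: [-0.4, -0.4, -0.2]
opening: 0.0
time: 8.37
position: [0.5195, -0.2975, 0.1002]
tool_rot: [0.004, 0.991, -0.008, 0.13]
force: [-6.4, 2.6, 11.2]
opening: 0.001
```

```bash
python3 -m crank '[{"offset":[0.5,0,-2],"angular":[0,0,0]},{"offset":[0.5,0,-2],"angular":[0,0,0]},{"offset":[0.5,0,-2],"angular":[0,0,0]}]'
```

```text
time: 8.62
position: [0.5197, -0.2975, 0.0999]
tool_rot: [0.004, 0.991, -0.008, 0.13]
force: [-13.8, 5.0, 25.9]
opening: 0.002
```

```bash
python3 -m crank '[{"offset":[-7,0,25],"angular":[0,0,0]},{"offset":[-15,0,60],"angular":[0,0,0]},{"offset":[-20,0,100],"angular":[0,0.05,0]},{"offset":[-25,10,140],"angular":[0,0.1,0]},{"offset":[-30,30,175],"angular":[0,0.15,0]},{"offset":[-35,60,200],"angular":[0,0.2,0]},{"offset":[-40,95,220],"angular":[0,0.262,0]},{"offset":[-45,130,240],"angular":[0,0.262,0]},{"offset":[-50,168,255],"angular":[0,0.262,0]},{"offset":[-55,206,265],"angular":[0,0.262,0]},{"offset":[-60,245,265],"angular":[0,0.262,0]},{"offset":[-70,284,265],"angular":[0,0.262,0]},{"offset":[-80,323,265],"angular":[0,0.262,0]},{"offset":[-95,360,265],"angular":[0,0.262,0]},{"offset":[-110,397,265],"angular":[0,0.262,0]},{"offset":[-125,435,265],"angular":[0,0.262,0]},{"offset":[-140,472,265],"angular":[0,0.262,0]},{"offset":[-150,510,265],"angular":[0,0.262,0]},{"offset":[-150,515,265],"angular":[0,0.262,0]},{"offset":[-150,515,265],"angular":[0,0.262,0]}]' 150
python3 - <<'E'
from look import *
print(state()['joint_pos'].round(2))
s,p=look('w2',['cover_hinge','cover_edge','ring_pivot','ring_bar','kerb'])
np.savez('w2.npz',cl=cloud(p,s))
E
```

```text
time: 10.28
position: [0.369, 0.2203, 0.3621]
tool_rot: [0.005, 1.0, -0.004, 0.001]
force: [0.2, 0.0, 0.7]
opening: 0.413
[ 0.19 -0.08 -0.78  1.82 -0.05  1.38 -2.15]
[0.369  0.2203 0.3621] [[1.0, -0.008, 0.001], [-0.008, -1.0, -0.01], [0.001, 0.01, -1.0]] [0.2 0.  0.7] 0.4125659021350204
cover_edge 0.84 269 163 [0.392  0.2279 0.0846]
cover_edge 0.38 105 72 [0.511  0.4421 0.0641]
ring_pivot 0.74 106 69 [0.5147 0.4403 0.0643]
ring_bar 0.86 268 94 [0.48   0.2282 0.0838]
kerb 0.93 269 78 [0.5039 0.2267 0.0483]
```

View pics/w2.png

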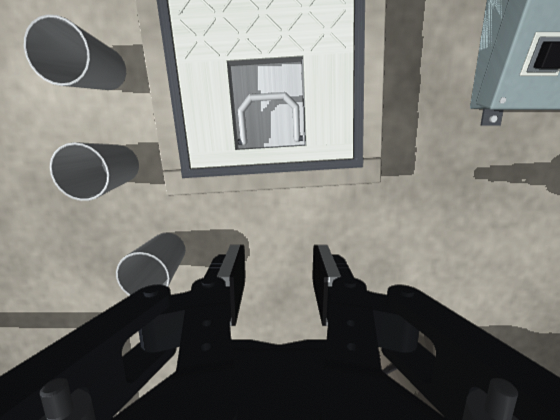

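The picture shows the ring in its recess with its bar at about (269,97). The cover's front edge runs from (190,167) to (361,158), so the kerb is turned a few degrees. I'll get the numbers.

```bash
python3 - <<'E'
from h import *
cl=np.load('w2.npz')['cl']; im=cv2.imread('pics/w2.png')
g=im.min(2)
# cover = bright pixels at z~.085
m=((g>150)&(abs(cl[...,2]-.085)<.006)); m[:, :150]=0; m[:,400:]=0
m=cv2.morphologyEx(m.astype(np.uint8),cv2.MORPH_OPEN,np.ones((3,3)))>0
# front edge: lowest row per column
pts=[];
for u in range(200,350,5):
    v=np.where(m[:,u])[0]
    if len(v): pts.append(cl[v.max(),u])
pts=np.array(pts); k=np.polyfit(pts[:,1],pts[:,0],1); print('edge dx/dy',k,'yaw deg',np.degrees(-np.arctan(k[0])),pts[:,2].mean())
for v in (60,100,140):
    u=np.where(m[v])[0]; print(v,u.min(),u.max(),cl[v,u.min()].round(4),cl[v,u.max()].round(4),((cl[v,u.min()]+cl[v,u.max()])/2).round(4))
# bar
for u in range(250,294,5):
    col=cl[85:112,u,2]; v=85+np.nanargmax(col); print(u,v,cl[v,u].round(4),end=';')
print()
for v,u0,u1 in [(115,235,305),(130,235,305)]:
    row=cl[v,u0:u1,2]; print(v,[(u0+i,round(float(z),3)) for i,z in enumerate(row)][::3])
E
```

```text
edge dx/dy [-0.09002724  0.38352013] yaw deg 5.1443125000965 0.08506995946743685
60 150 382 [0.5204 0.3736 0.0841] [0.5183 0.0848 0.0866] [0.5194 0.2292 0.0854]
100 152 381 [0.4736 0.3766 0.0843] [0.4714 0.0818 0.0854] [0.4725 0.2292 0.0849]
140 158 380 [0.4236 0.3744 0.0848] [0.421  0.0786 0.0843] [0.4223 0.2265 0.0846]
250 96 [0.4774 0.2506 0.086 ];255 98 [0.4748 0.2442 0.087 ];260 96 [0.4773 0.2379 0.0854];265 97 [0.476  0.2314 0.0864];270 94 [0.4796 0.225  0.0857];275 95 [0.4782 0.2186 0.0869];280 94 [0.4795 0.2122 0.0859];285 93 [0.4807 0.2058 0.0855];290 102 [0.4698 0.1994 0.0855];
115 [(235, 0.049), (238, 0.081), (241, 0.085), (244, 0.082), (247, 0.049), (250, 0.048), (253, 0.048), (256, 0.049), (259, 0.05), (262, 0.048), (265, 0.048), (268, 0.048), (271, 0.05), (274, 0.049), (277, 0.048), (280, 0.049), (283, 0.049), (286, 0.048), (289, 0.05), (292, 0.05), (295, 0.082), (298, 0.083), (301, 0.049), (304, 0.07)]
130 [(235, 0.063), (238, 0.049), (241, 0.082), (244, 0.082), (247, 0.048), (250, 0.049), (253, 0.05), (256, 0.049), (259, 0.05), (262, 0.049), (265, 0.048), (268, 0.049), (271, 0.049), (274, 0.049), (277, 0.049), (280, 0.051), (283, 0.05), (286, 0.048), (289, 0.049), (292, 0.05), (295, 0.081), (298, 0.083), (301, 0.05), (304, 0.059)]
```

```bash
python3 -m crank '[{"offset":[10,0,0],"angular":[0,0,0.12]},{"offset":[20,0,0],"angular":[0,0,0.24]},{"offset":[30,0,-10],"angular":[0,0,0.36]},{"offset":[40,0,-20],"angular":[0,0,0.48]},{"offset":[50,0,-30],"angular":[0,0,0.6]},{"offset":[60,0,-40],"angular":[0,0,0.72]},{"offset":[70,0,-60],"angular":[0,0,0.84]},{"offset":[80,0,-80],"angular":[0,0,0.96]},{"offset":[90,4,-100],"angular":[0,0,1.08]},{"offset":[100,8,-120],"angular":[0,0,1.2]},{"offset":[109,8,-140],"angular":[0,0,1.32]},{"offset":[109,8,-160],"angular":[0,0,1.44]},{"offset":[109,8,-175],"angular":[0,0,1.56]},{"offset":[109,8,-185],"angular":[0,0,1.66]},{"offset":[109,8,-185],"angular":[0,0,1.66]},{"offset":[109,8,-185],"angular":[0,0,1.66]},{"offset":[109,8,-185],"angular":[0,0,1.66]}]' 165
python3 - <<'E'
from look import *
print(state()['joint_pos'].round(2))
s,p=look('w3',['ring_bar','ring_pivot','cover_hinge'])
print(proj(p,[.478,.228,.082],s), proj(p,[.4235,.2235,.077],s))
E
```

```text
time: 12.0
position: [0.4799, 0.225, 0.1775]
tool_rot: [0.004, 0.682, 0.732, 0.004]
force: [0.2, 0.4, 1.4]
opening: 0.348
[ 0.19  0.34 -0.86  1.89  0.31  1.03 -0.73]
[0.4799 0.225  0.1775] [[-0.071, 0.997, 0.012], [0.998, 0.071, 0.001], [0.0, 0.012, -1.0]] [0.2 0.4 1.4] 0.3475819819208483
ring_bar 0.56 275 209 [0.4783 0.2295 0.0858]
ring_pivot 0.45 469 212 [0.6294 0.2372 0.0856]
cover_hinge 0.94 467 211 [0.6277 0.2385 0.0853]
(np.float64(274.4837368131714), np.float64(209.94455266598163)) (np.float64(205.91774059242633), np.float64(209.29167665313003))
```

View pics/w3.png

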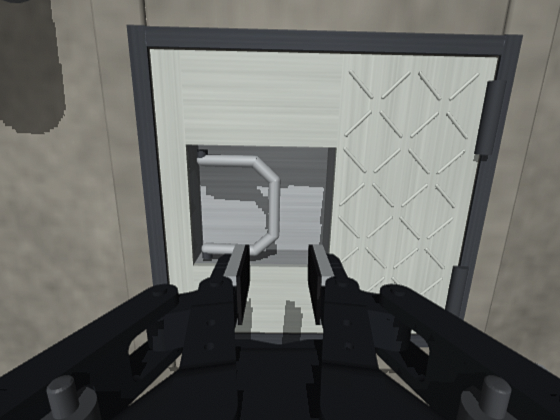

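The bar is at (275,208), exactly where my estimate projects it, and the jaws straddle it squarely. I'll descend and close.

```bash
python3 -m crank '[{"offset":[-1,3,-30],"angular":[0,0,0]},{"offset":[-1,3,-60],"angular":[0,0,0]},{"offset":[-1,3,-85],"angular":[0,0,0]},{"offset":[-1,3,-101],"angular":[0,0,0]},{"offset":[-1,3,-101],"angular":[0,0,0]},{"offset":[-1,3,-101],"angular":[0,0,0]},{"offset":[-1,3,-101],"angular":[0,0,0]}]'; python3 -m crank '[{"offset":[0,0,0],"angular":[0,0,0]},{"offset":[0,0,0],"angular":[0,0,0]},{"offset":[0,0,0],"angular":[0,0,0]},{"offset":[0,0,0],"angular":[0,0,0]},{"offset":[0,0,0],"angular":[0,0,0]},{"offset":[0,0,0],"angular":[0,0,0]}]' 255 40
```

```text
time: 12.78
position: [0.4791, 0.229, 0.0772]
tool_rot: [0.004, 0.681, 0.733, 0.005]
force: [-0.8, -0.5, -0.5]
opening: 0.351
time: 13.28
position: [0.4772, 0.2287, 0.076]
tool_rot: [0.003, 0.68, 0.733, 0.003]
force: [-4.1, 0.0, 1.4]
opening: 0.09
```

```bash
python3 -m crank '[{"offset":[-2,0,10],"angular":[0,0,0]},{"offset":[-6.5,-0.5,21],"angular":[0,0,0]},{"offset":[-11,-1,28],"angular":[0,0,0]},{"offset":[-16.5,-1.5,34],"angular":[0,0,0]},{"offset":[-16.5,-1.5,34],"angular":[0,0,0]},{"offset":[-16.5,-1.5,34],"angular":[0,0,0]}]'; python3 -m crank '[{"offset":[-6,-0.5,5.5],"angular":[0,0,0]},{"offset":[-13.5,-1,9.5],"angular":[0,0,0]},{"offset":[-20,-1.5,12],"angular":[0,0,0]},{"offset":[-26,-2,14],"angular":[0,0,0]},{"offset":[-33,-2.5,15],"angular":[0,0,0]},{"offset":[-33,-2.5,15],"angular":[0,0,0]},{"offset":[-33,-2.5,15],"angular":[0,0,0]}]';
```

```text
time: 13.78
position: [0.4638, 0.2279, 0.1119]
tool_rot: [0.005, 0.68, 0.733, 0.007]
force: [3.9, 4.3, 2.0]
opening: 0.086
time: 14.37
position: [0.4365, 0.2266, 0.1302]
tool_rot: [0.008, 0.681, 0.732, 0.011]
force: [8.0, 0.1, 19.1]
opening: 0.088
```

```bash
python3 - <<'E'
from look import *
s,p=look('s2',['ring_bar','cover_edge','ring_pivot'],'side')
q=read_camera('scene')
a=cv2.resize(p['frame'][180:330,170:370,::-1],(400,300),interpolation=3)
b=cv2.resize(q['frame'][90:240,240:440,::-1],(400,300),interpolation=3)
cv2.imwrite('pics/s2c.png',cv2.hconcat([a,b]))
E
```

```text
[0.4365 0.2266 0.1302] [[-0.073, 0.997, 0.027], [0.997, 0.072, 0.006], [0.004, 0.027, -1.0]] [ 8.   0.1 19.1] 0.0875127878741183
ring_bar 0.73 281 246 [0.4417 0.222  0.1318]
cover_edge 0.87 301 267 [0.3916 0.2185 0.0816]
ring_pivot 0.56 287 269 [0.4435 0.1909 0.0437]
```

View pics/s2c.png

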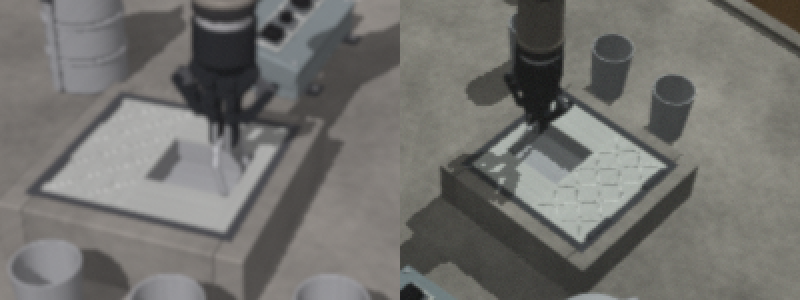

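The ring is flipped to about 75 degrees: the bar is at z≈0.13 and sits about 14 mm ahead of the pivot. I'll raise the grip force and start lifting the cover along its arc, tilting the tool as it goes.

```bash
python3 -m crank '[{"offset":[3,0,4],"angular":[0,0,0]},{"offset":[5,0,4],"angular":[0,0,0]},{"offset":[7,0,12],"angular":[0,0.02,0]},{"offset":[10,0.5,21],"angular":[0,0.044,0]},{"offset":[16,1,37],"angular":[-0.01,0.087,0]},{"offset":[24,1.5,53],"angular":[-0.01,0.13,0]},{"offset":[33,2,68],"angular":[-0.014,0.175,0]},{"offset":[33,2,68],"angular":[-0.014,0.175,0]},{"offset":[33,2,68],"angular":[-0.014,0.175,0]}]' 255 60
```

```text
time: 15.37
position: [0.461, 0.2272, 0.193]
tool_rot: [-0.057, 0.678, 0.73, -0.061]
force: [-1.2, 4.6, 1.8]
opening: 0.076
```

```bash
python3 - <<'E'
from look import *
s,p=look('s3',['ring_bar','cover_edge','ring_pivot'],'side')
E
```

```text
[0.461  0.2272 0.193 ] [[-0.074, 0.983, -0.166], [0.997, 0.073, -0.012], [0.001, -0.167, -0.986]] [-1.2  4.6  1.8] 0.07600436382027245
ring_bar 0.58 272 226 [0.4545 0.2416 0.1944]
cover_edge 0.93 292 242 [0.409  0.2311 0.1569]
ring_pivot 0.48 285 244 [0.4236 0.2392 0.1515]
```

```bash
python3 -m crank '[{"offset":[10,1,14],"angular":[0,0.044,0]},{"offset":[22,2,27],"angular":[-0.01,0.087,0]},{"offset":[34,3,39],"angular":[-0.01,0.13,0]},{"offset":[48,4,50],"angular":[-0.015,0.175,0]},{"offset":[62,5,60],"angular":[-0.02,0.22,0]},{"offset":[77.5,6.5,68.5],"angular":[-0.02,0.26,0]},{"offset":[93,8,75.5],"angular":[-0.025,0.305,0]},{"offset":[110,9,81],"angular":[-0.03,0.35,0]},{"offset":[110,9,81],"angular":[-0.03,0.35,0]},{"offset":[110,9,81],"angular":[-0.03,0.35,0]}]'
python3 - <<'E'
from look import *
print(state()['joint_pos'].round(2))
s,p=look('s4',['ring_bar','cover_edge','ring_pivot'],'side')
E
```

```text
time: 16.4
position: [0.5718, 0.2333, 0.2726]
tool_rot: [-0.171, 0.658, 0.708, -0.191]
force: [-0.9, -2.7, 2.2]
opening: 0.078
[ 0.05  0.74 -0.79  1.18  0.22  1.84 -0.63]
[0.5718 0.2333 0.2726] [[-0.075, 0.867, -0.493], [0.997, 0.06, -0.045], [-0.01, -0.495, -0.869]] [-0.9 -2.7  2.2] 0.07803155994923766
ring_bar 0.7 345 177 [ 0.496  -0.428   0.0202]
ring_bar 0.69 227 186 [0.5655 0.243  0.278 ]
cover_edge 0.67 249 189 [0.5063 0.2426 0.2821]
cover_edge 0.44 214 251 [0.6168 0.2514 0.0903]
ring_pivot 0.53 308 196 [ 0.5164 -0.1291  0.0844]
ring_pivot 0.49 247 197 [0.5086 0.2544 0.2652]
```

```bash
python3 -m crank '[{"offset":[17,1.5,4.5],"angular":[0,0,0]},{"offset":[34,3,7],"angular":[0,0,0]},{"offset":[51.5,4.5,8],"angular":[0,0,0]},{"offset":[69,6,8],"angular":[0,0,0]},{"offset":[86,7.5,6],"angular":[0,0,0]},{"offset":[92,8,5],"angular":[0,0,0]},{"offset":[92,8,5],"angular":[0,0,0]},{"offset":[92,8,5],"angular":[0,0,0]}]'
python3 - <<'E'
from look import *
print(state()['joint_pos'].round(2))
s,p=look('s5',['ring_bar','cover_edge','ring_pivot'],'side')
q=read_camera('scene')
a=cv2.resize(p['frame'][110:290,150:390,::-1],(400,300),interpolation=3)
b=cv2.resize(q['frame'][60:240,240:480,::-1],(400,300),interpolation=3)
cv2.imwrite('pics/s5c.png',cv2.hconcat([a,b]))
E
```

```text
time: 17.27
position: [0.6654, 0.2384, 0.279]
tool_rot: [-0.167, 0.661, 0.707, -0.19]
force: [1.5, -9.2, 0.3]
opening: 0.071
[-0.12  0.87 -0.57  0.83  0.2   1.99 -0.51]
[0.6654 0.2384 0.279 ] [[-0.071, 0.87, -0.488], [0.997, 0.055, -0.048], [-0.015, -0.49, -0.872]] [ 1.5 -9.2  0.3] 0.07116399163624469
cover_edge 0.93 207 167 [0.6153 0.2397 0.3167]
```

View pics/s5c.png

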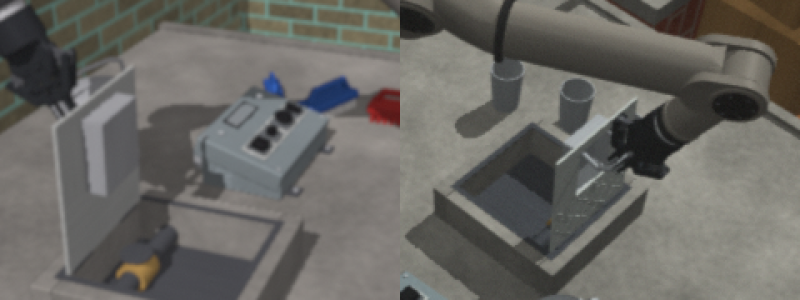

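The picture shows the cover standing at about 86 degrees, with the ring held from the hinge side. I'll release and back out along the tool's axis.

```bash
python3 -m crank '[{"offset":[0,0,0],"angular":[0,0,0]},{"offset":[0,0,0],"angular":[0,0,0]},{"offset":[0,0,0],"angular":[0,0,0]},{"offset":[0,0,0],"angular":[0,0,0]},{"offset":[0,0,0],"angular":[0,0,0]}]' 140; python3 -m crank '[{"offset":[4,0,8],"angular":[0,0,0]},{"offset":[8,1,16],"angular":[0,0,0]},{"offset":[12,1,25],"angular":[0,-0.02,0]},{"offset":[18,2,38],"angular":[0,-0.05,0]},{"offset":[24,2,55],"angular":[0,-0.1,0]},{"offset":[30,2,80],"angular":[0,-0.2,0]},{"offset":[35,2,110],"angular":[0,-0.3,0]},{"offset":[35,2,140],"angular":[0,-0.4,0]},{"offset":[35,2,160],"angular":[0,-0.45,0]},{"offset":[35,2,160],"angular":[0,-0.45,0]},{"offset":[35,2,160],"angular":[0,-0.45,0]},{"offset":[35,2,160],"angular":[0,-0.45,0]}]'
python3 - <<'E'
from look import *
print(state()['joint_pos'].round(2),state()['qvel'].round(3))
s,p=look('s6',['ring_bar','cover_edge','tumbler','tiffin_carrier','scrub_brush'],'side')
q=read_camera('scene')
for n in ['cover_edge','tumbler','tiffin_carrier','scrub_brush']: print(n,[(r['score'],[round(r['location'][0]*560),round(r['location'][1]*420)]) for r in mark_of(q,n)[:3]])
cv2.imwrite('pics/s6c.png',cv2.hconcat([p['frame'][80:400,140:440,::-1],q['frame'][60:380,100:480,::-1]]))
E
```

```text
time: 17.93
position: [0.6634, 0.244, 0.279]
tool_rot: [-0.172, 0.658, 0.709, -0.188]
force: [-0.3, -0.4, -0.6]
opening: 0.45
time: 18.93
position: [0.6983, 0.2459, 0.4383]
tool_rot: [-0.01, 0.683, 0.729, -0.038]
force: [0.9, 0.4, -1.0]
opening: 0.452
[-0.42  0.59  0.04  0.83 -0.01  1.8  -0.32] [ 0.004  0.038  0.015  0.024 -0.006 -0.002  0.003]
[0.6983 0.2459 0.4383] [[-0.067, 0.996, -0.066], [0.997, 0.064, -0.041], [-0.037, -0.068, -0.997]] [ 0.9  0.4 -1. ] 0.45171130022274036
cover_edge 0.76 205 168 [0.6184 0.2452 0.3165]
tumbler 0.98 256 366 [0.3675 0.5029 0.0358]
tumbler 0.65 336 365 [0.2209 0.4465 0.0454]
scrub_brush 0.56 391 184 [ 0.3358 -0.4559  0.0088]
scrub_brush 0.55 313 170 [ 0.5764 -0.3214  0.0803]
cover_edge [(0.72, [356, 136]), (0.65, [243, 232])]
tumbler [(0.59, [302, 121]), (0.58, [346, 136])]
tiffin_carrier [(0.69, [332, 290])]
scrub_brush [(0.93, [173, 361]), (0.83, [118, 284]), (0.64, [149, 317])]
```

View pics/s6c.png

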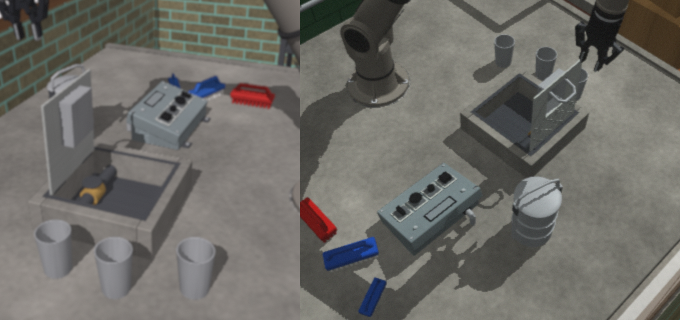

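The cover stands upright and released, all objects are in their places, and the hand is clear. I'll let the arm rest for a moment and hand in.

```bash
python3 -m crank '[{"offset":[0,0,0],"angular":[0,0,0]},{"offset":[0,0,0],"angular":[0,0,0]},{"offset":[0,0,0],"angular":[0,0,0]},{"offset":[0,0,0],"angular":[0,0,0]}]'; python3 - <<'E'
from look import *
s,p=look('s7',['cover_edge'],'side'); print(job_done())
E
```

```text
time: 19.82
position: [0.6986, 0.2453, 0.4389]
tool_rot: [-0.009, 0.684, 0.729, -0.037]
force: [0.0, 0.2, -1.0]
opening: 0.456
[0.6986 0.2453 0.4389] [[-0.065, 0.996, -0.065], [0.997, 0.063, -0.041], [-0.037, -0.067, -0.997]] [ 0.   0.2 -1. ] 0.4555022411744142
cover_edge 0.75 207 170 [0.6121 0.2487 0.3132]
the job is handed in; nothing more can be done
None
```

The job is done and handed in at about 20 s of the 67 s allowed; no verdict was reported.

- **Keys:** I pressed manual, stop and mute in that order. Each went down to its hard stop (25–33 N at the tool) and the tool backed fully off before the next. The start key was never touched.
- **Cover:** I flipped the ring pull up to about 75° by pinching its bar. I then lifted the cover along its arc and let go.

**Last checks**
- The cover edge measured about (0.61, 0.25, 0.31) m, so the cover stands open by roughly 85°, steady between the last two looks.
- The hand was about 12 cm above the cover, with no contact force beyond noise.
- In the last viewed picture, the tiffin carrier, the large blue brush and the tumblers stood where they started, within a few pixels. The networks missed the far tumbler, which is partly hidden behind the cover in the scene view. I confirmed it by eye in the side view.
- I could not read the key positions directly. That they are out again is judged from the picture and from the tool having backed off.

No check failed, and the only disagreements were a few network reports on the wrong object, which I ignored.

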